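# Centre the wobbly egg cup on its little serving stand

### The arm

A 6-joint arm with a two-finger parallel gripper is mounted at the origin on the work surface. World frame = base frame: x ahead of the robot, y to its left, z up, the work surface at z = 0. Lengths are in m, angles in degrees, forces in N, time in s.
With the tool pointing down it reaches from about 0.4 to 0.825 m from the base axis. Payload 7 kg.
Tool frame: the origin (TCP) lies between the finger pads; the fingertips stand ctrl.nose_length ahead of it and the grasp point (between the pads) lies 2 mm behind it (ctrl.nose_length is the distance from the TCP to the fingertips, in m); z points along the fingers, y is the line along which they close (so a half turn about z gives the same grasp; the last joint's range is limited). The gripper opens to 88 mm and grips with 3 to 60 N. Pads are 19 mm wide; open, the fingers measure 130 mm over their backs; the gripper's body (78 mm by 193 mm) begins 47 mm behind the grasp point.
Start: joints at [-55.743, 20.546, 0.682, 0, -70.136, -16.507], TCP at [0.206, -0.643, 0.244] pointing down, gripper open.
Joint ranges: [-176.03, 176.03], [-82.01, 121.73], [-58.28, 71.71], [-173.87, 95.51], [-174.79, -0.11], [-173.66, 173.66]. Speed limits (degrees/s): [136.94, 136.94, 172.46, 180, 180, 180].

### API

Orientations are given as [roll, pitch, yaw] about the fixed x, y, z axes, in that order (R = Rz(yaw) Ry(pitch) Rx(roll)).
In Python, from plant import ctrl gives the robot as it stands.
- The arm moves only by the tool apply_moves, never from a script. Its argument "commands" is a list of rows, each a list of 3 entries, a list of its own where there are three numbers: the shift along the world's x, y, z in cm, then the turn about the world's z in rad, then the closure, from 0 (fully open) to 1 (shut). In form: [[[x, y, z], turn, jaw], ...]. A call has 1 to 20 rows; each row is the pose to reach, as a shift and turn from the pose commanded when the call began; what a row does not reach only later rows make up. A row lasts 1/12 s, in which the tool goes at most 41.7 mm and 7.16 degrees, less where a joint would pass 70% of its speed; a pose out of reach is approached as far as the arm can. A call with a gripper value outside its range is refused whole. The fingers move at their own pace and stop on an object; the grip force is fixed at half the most. Time passes only in rows, so rows that repeat a pose let the fingers close. It gives the time, the measured TCP pose, the force, the opening and the grip force at its end, in the units of the state.
- ctrl.get_obs(): the state, without advancing time (a new reading comes with each control period).
- ctrl.snapshot(name): name is "scene" or "top" or "wrist"; returns a dict with "img" (384x512x3 uint8, red, green, blue), "fx", "fy", "cx", "cy" (pixels), "dist_coeffs" ([k1, k2, p1, p2, k3] as OpenCV has them; the pictures are not rectified), "T" (4x4, takes a point from camera to world coordinates). Camera axes: x right, y up, looking along -z (the intrinsics and any distortion apply to the point x, -y, -z); pixel columns grow to the right and rows downward; lengths in m; the calibration is good to about 2 mm. A picture is of the moment at which its call begins. There is no depth.
- ctrl.close_job(): hands the job in; it is judged then, once.
Trained networks look in a picture, given as the dict that the camera call returned (one of the last four; its "shot" number tells which), for a name from the list of things; names that differ only in an ending like _2 or _b are one class to them, and where a whole thing is asked for, a point or a joint stands for the part that bears it (a point fixed in the world has none). Each returns a list of dicts, best first, with "score" (0 to 1); they miss things now and then, are a little off and sometimes report something else, mostly with a low value. They report only what shows in the picture. A call takes as long as a camera call. They do not tell look-alikes from the thing itself.
- ctrl.search_frame(picture, target): "at" ([column, row] in pixels, amid what is visible of it).
- ctrl.spot_point(picture, target): "at" ([column, row] in pixels: a listed point, or the origin of a listed thing).
The state is a dict: "clock": time; "joint_pos": joint angles; "qvel": joint speeds; "tau": joint torques, N m; "tool_pos": TCP position; "orientation": TCP orientation; "force": force on the tool from outside, world axes, zero at the start; "moment": the same for the moment, N m; "opening": finger opening in m; "gripper_force": force on a finger pad.
Only numpy, scipy, OpenCV 4.12 (cv2) and the standard library are available. Lean on these libraries where they do the work, as an engineer would, in place of code of your own. Each camera call takes 0.05 s, during which the arm holds its last target. There are 200 camera calls.

### The job

The egg cup standing on the little round wooden serving stand is off to one side: push it with light taps of the fingertips until it stands upright in the middle of the stand, with the egg still in it. Only tap or nudge the cup, do not pinch, lift or tip it, do not hit it hard, and leave the stand and everything else on the chopping board where they are. Finish with the robot clear of everything.

Things in the scene. Friction and masses are not known exactly. Their poses are not given: they have to be found in the camera images.
- cup: The egg cup to be centred: white ceramic, 47 mm tall, about 110 g, on the round stand (a second egg cup, on the board itself, is to be left alone). Thin stem, bowl 47 mm in diameter at the rim. Origin: centre of its underside; z up. At the start its axis is 18 to 26 mm from the stand's axis, in any direction. It slides when pushed with roughly 1 to 2 N and stops at once when no longer pushed.
- cup_foot (a point): Centre of the cup's foot, on its axis, 7 mm above its underside. The round foot is its widest part, 52 mm in diameter from 2 to 12 mm up, so a vertical fingertip meets it first. Under it the foot tapers to a flat bearing face 26 mm in diameter: the cup slides when pushed at the foot, and rocks when pushed higher up.
- stand: The little round serving stand: a loose plain disc of dark wood, 104 mm in diameter and 35 mm thick, about 350 g, lying on the 20 mm thick wooden chopping board (so its top is 55 mm above the counter). Origin: centre of its underside, on the board; z up; its top centre is 35 mm above the origin.
- egg: The loose brown egg sitting in the egg cup: 40 mm in diameter, 54 mm tall, about 55 g. Origin: its lowest point, about 31 mm above the cup's underside, so its tip is about 85 mm above the top of the stand; z up along its axis.
- spare: Bystander: a second egg cup with an egg, 52 mm in diameter, 85 mm tall, standing directly on the chopping board. Origin: centre of its underside.
- knife: Bystander: a vegetable knife lying on the board, about 290 mm long, 50 mm wide, 20 mm high, along its x axis, blade to +x. Origin: middle of it, on the board.
- salt: Bystander: a steel salt shaker, 36 mm in diameter, 70 mm tall. Origin: centre of its underside.
- fork: Bystander: a steel fork lying on the board, about 190 mm long, 24 mm wide, 5 mm high, along its x axis. Origin: middle of it, on the board.
- dish: Bystander: a fluted white dish with three small tomatoes, 90 mm in diameter, 38 mm tall. Origin: centre of its underside.
- chilli: Bystander: a red chilli lying on the board, about 90 mm long, 14 mm thick, along its x axis. Origin: middle of it, on the board.
- teaspoon: Bystander: a small steel spoon lying on the board, about 110 mm long, 24 mm wide at the bowl, 6 mm high, along its x axis. Origin: near its middle, on the board.
There are look-alikes about, which are no part of the job. What is shaped like the cup but green or purple is not meant.

How it is judged:
By the outcome, as a careful person would: the job done as asked, in the order asked, and still so for the second after the job is handed in, with the robot touching nothing.
It also fails if it takes over 48 s, if anything falls off the work surface, if the arm or the gripper's body presses on something with over 40 N, if the wrist force passes 120 N, or if a joint passes its speed limit or range.

## Working session

There is one attempt and no reset: what is moved stays moved. The work goes in short steps, Python scripts to look and compute and a tool call to move; the robot and the scene stay as the last step left them, time stands still between calls to the robot, and variables do not carry over. Pictures are saved under pics/ and viewed, at most 10 in all, crops included, and the job is handed in when it is done.

Besides the shell and the picture viewer there is one more tool, called after "Request:" by a JSON object that holds its "op" and its "data", one argument or row to a line. apply_moves: Moves the arm, as the interface text tells. Its arguments: {"type":"object","properties":{"commands":{"type":"array"}},"required":["commands"]}

```bash
mkdir -p pics; cat > h.py <<'E'
import numpy as np, cv2
from plant import ctrl
def ray(p,uv):
    K=np.array([[p['fx'],0,p['cx']],[0,p['fy'],p['cy']],[0,0,1]])
    q=cv2.undistortPoints(np.array([[uv]],float),K,np.array(p['dist_coeffs'],float))[0,0]
    T=np.array(p['T']); d=T[:3,:3]@np.array([q[0],-q[1],-1]); return T[:3,3],d
def at_z(p,uv,z):
    o,d=ray(p,uv); return o+d*(z-o[2])/d[2]
def proj(p,X):
    K=np.array([[p['fx'],0,p['cx']],[0,p['fy'],p['cy']],[0,0,1]])
    T=np.array(p['T']); c=(np.atleast_2d(X)-T[:3,3])@T[:3,:3]; c=c*[1,-1,-1]
    return cv2.projectPoints(c.reshape(-1,1,3),np.zeros(3),np.zeros(3),K,np.array(p['dist_coeffs'],float))[0][:,0]
def save(p,n): cv2.imwrite(f'pics/{n}.png',p['img'][:,:,::-1])
E
python3 - <<'E'
from h import *
print(ctrl.nose_length, ctrl.get_obs())
H={'cup':.055,'cup_foot':.062,'stand':.02,'egg':.086,'spare':.02,'knife':.02,'salt':.02,'fork':.02,'dish':.02,'chilli':.02,'teaspoon':.02}
ims=[]
for c in ('top','scene'):
    p=ctrl.snapshot(c); ims.append(p['img'])
    for t,z in H.items():
        for r in ctrl.spot_point(p,t)[:3]:
            if r['score']>.2: print(c,t,round(r['score'],2),np.round(r['at']),at_z(p,r['at'],z).round(4))
cv2.imwrite('pics/a.png',ims[0][:,:,::-1]);cv2.imwrite('pics/b.png',ims[1][:,:,::-1])
E
```

```text
0.017 {'clock': 0.0, 'joint_pos': array([-5.57428551e+01,  2.05908090e+01,  6.32128225e-01, -1.93474602e-02,
       -7.01360572e+01, -1.65074553e+01]), 'qvel': array([ 0.06077902, -0.10497428,  0.03468191,  0.04487832,  0.03099271,
       -0.02103431]), 'tau': array([-5.81727954e-05, -5.82714736e+01,  2.93064737e+01,  6.99727044e+00,
        6.98617485e-03, -1.70139865e-04]), 'tool_pos': array([ 0.20560895, -0.64242318,  0.24261967]), 'orientation': array([ 1.79903999e+02, -9.48326622e-03, -1.62256892e+02]), 'force': array([-0.51576779, -0.36321641, -0.1576147 ]), 'moment': array([-0.05728995,  0.05213037,  0.0588835 ]), 'gripper_force': 0.0, 'opening': 0.08751692766299883}
top cup 0.93 [304. 110.] [ 0.7898 -0.0601  0.055 ]
top cup 0.88 [262. 114.] [0.7801 0.0266 0.055 ]
top cup 0.65 [293. 220.] [ 0.5608 -0.0375  0.055 ]
top cup_foot 0.94 [304. 106.] [ 0.7966 -0.0602  0.062 ]
top cup_foot 0.73 [292. 223.] [ 0.5543 -0.0348  0.062 ]
top cup_foot 0.64 [265. 114.] [0.7793 0.0215 0.062 ]
top stand 0.71 [283. 213.] [ 0.5753 -0.0194  0.02  ]
top egg 0.84 [294. 221.] [ 0.5589 -0.0366  0.086 
[... 687 characters left out ...]
ene cup_foot 0.67 [247. 167.] [ 0.5589 -0.0367  0.062 ]
scene stand 0.74 [253. 189.] [ 0.5749 -0.0155  0.02  ]
scene egg 0.82 [247. 158.] [ 0.56   -0.0359  0.086 ]
scene spare 0.86 [172. 195.] [ 0.6619 -0.159   0.02  ]
scene spare 0.61 [233. 224.] [ 0.6814 -0.008   0.02  ]
scene knife 0.85 [174. 147.] [ 0.5158 -0.2494  0.02  ]
scene salt 0.86 [315. 162.] [0.4276 0.0766 0.02  ]
scene salt 0.24 [326. 244.] [0.6559 0.1699 0.02  ]
scene fork 0.83 [312. 206.] [0.5685 0.1151 0.02  ]
scene dish 0.7 [326. 241.] [0.6477 0.1677 0.02  ]
scene chilli 0.87 [234. 227.] [ 0.6883 -0.0031  0.02  ]
scene chilli 0.4 [248. 158.] [ 0.4802 -0.0707  0.02  ]
scene teaspoon 0.57 [265. 147.] [ 0.4256 -0.0515  0.02  ]
```

View pics/a.png

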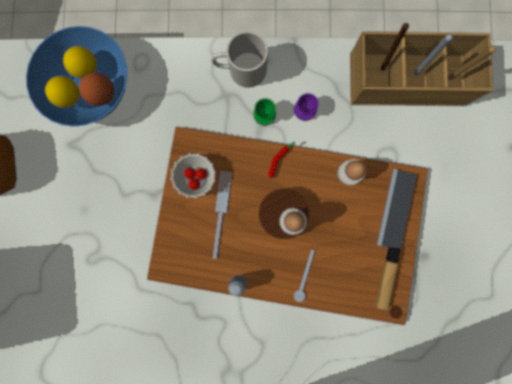

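View pics/b.png

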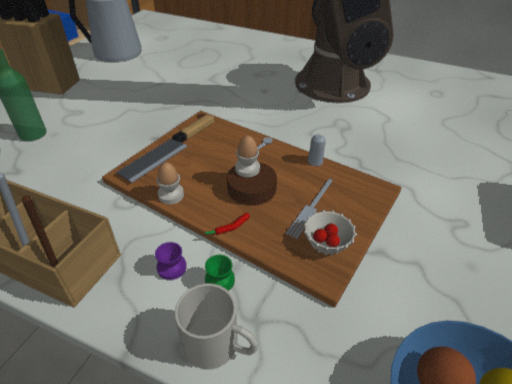

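The top view shows the cup (292,220) low-right of centre on the stand (about 286,213), and the spare at (350,172). The scene view agrees. The egg's tip (85 mm above the stand) stands higher than the gripper body would with its fingertips at the foot (66 mm to the body), so I'll look at the gripper from close by first.

Request:
{"op": "apply_moves", "data": {
  "commands": [
    [[3,5,0.5],0,0.5],
    [[5,9,0.5],0,1],
    [[7,13,0.5],0,1],
    [[9,17,0.5],0,1],
    [[11,21,0.5],0,1],
    [[13,25,0.5],0,1],
    [[15,29,0.5],0,1],
    [[17,33,0.5],0,1],
    [[19,37,0.5],0,1],
    [[21,41,0.5],0,1],
    [[23,44,0.5],0,1],
    [[25,48,0.5],0,1],
    [[25,48,0.5],0,1],
    [[25,48,0.5],0,1]
  ]
}}

```text
clock: 2.37
tool_pos: [0.4588, -0.158, 0.249]
orientation: [-180.0, 0.1, -162.0]
force: [-0.7, -0.2, -0.2]
opening: 0.0023
gripper_force: 0.0
```

```bash
python3 - <<'E'
from h import *
o=ctrl.get_obs(); print({k:np.round(o[k],3) for k in('clock','joint_pos','tool_pos','orientation','opening','force')})
ims=[]
for c in ('wrist','scene'):
    p=ctrl.snapshot(c); ims.append(p['img'])
    T=np.array(p['T']); print(c,T.round(3).tolist(),p['fx'])
    for t,z in {'cup_foot':.062,'cup':.055,'stand':.02,'egg':.086}.items():
        for r in ctrl.spot_point(p,t)[:2]: print(c,t,round(r['score'],2),np.round(r['at']),at_z(p,r['at'],z).round(4))
a=cv2.resize(ims[1][0:260,100:400],(450,390)); b=np.zeros((390,346,3),np.uint8); b[:260]=cv2.resize(ims[0],(346,260))
cv2.imwrite('pics/c.png',np.hstack([a,b])[:,:,::-1])
E
```

```text
{'clock': np.float64(2.367), 'joint_pos': array([ 4.2630e+00,  2.1000e+00, -2.2078e+01, -2.0000e-02, -6.5695e+01,
       -7.6225e+01]), 'tool_pos': array([ 0.459, -0.158,  0.249]), 'orientation': array([-1.79987e+02,  1.27000e-01, -1.61971e+02]), 'opening': np.float64(0.002), 'force': array([-0.667, -0.232, -0.234])}
wrist [[-0.309, -0.919, -0.247, 0.393], [0.951, -0.298, -0.079, -0.18], [-0.001, -0.259, 0.966, 0.389], [0.0, 0.0, 0.0, 1.0]] 282.58908867751023
wrist cup 0.61 [412. 349.] [0.6324 0.1353 0.055 ]
wrist stand 0.19 [401. 295.] [0.5736 0.1107 0.02  ]
scene [[-0.404, -0.613, 0.679, 1.134], [0.915, -0.284, 0.288, 0.233], [0.016, 0.737, 0.675, 0.575], [0.0, 0.0, 0.0, 1.0]] 388.87076575117675
scene cup_foot 0.88 [172. 268.] [ 0.842  -0.0373  0.062 ]
scene cup_foot 0.8 [218. 281.] [0.8333 0.0422 0.062 ]
scene cup 0.9 [221. 284.] [0.8311 0.0465 0.055 ]
scene cup 0.81 [171. 268.] [ 0.8393 -0.0404  0.055 ]
scene stand 0.73 [252. 188.] [ 0.5704 -0.0178  0.02  ]
scene stand 0.48 [312. 208.] [0.5749 0.1171 0.02  ]
scene egg 0.55 [247. 158.] [ 0.5603 -0.0358  0.086 ]
scene egg 0.29 [232. 228.] [0.7443 0.0221 0.086 ]
```

View pics/c.png

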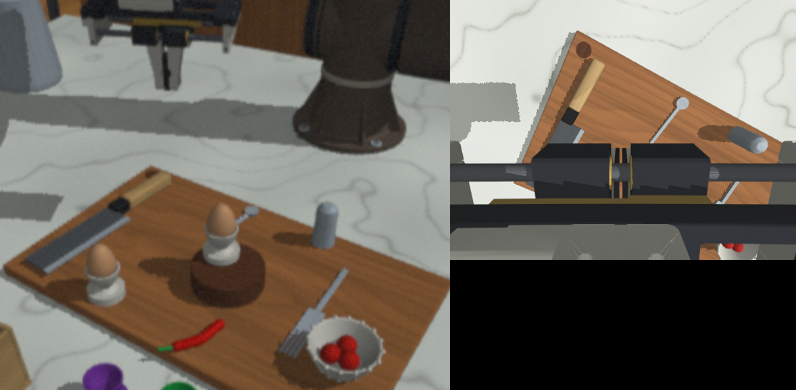

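The scene crop shows the cup upright with its egg. The gripper has slim fingers, with carriages, rails and end plates above them. I'll lower it and turn it side-on to the scene camera to see how wide it is next to the finger.

Request:
{"op": "apply_moves", "data": {
  "commands": [
    [[0,0,-2],-0.12,1],
    [[0,0,-4],-0.24,1],
    [[0,0,-5],-0.36,1],
    [[0,0,-5],-0.48,1],
    [[0,0,-5],-0.6,1],
    [[0,0,-5],-0.72,1],
    [[0,0,-5],-0.84,1],
    [[0,0,-5],-0.96,1],
    [[0,0,-5],-1.0,1],
    [[0,0,-5],-1.0,1]
  ]
}}

```text
clock: 3.7
tool_pos: [0.4556, -0.1633, 0.1986]
orientation: [180.0, 0.0, 140.3]
force: [-0.1, 1.0, 0.5]
opening: 0.0006
gripper_force: 0.0
```

```bash
python3 - <<'E'
from h import *
o=ctrl.get_obs(); print({k:np.round(o[k],3) for k in('joint_pos','tool_pos','orientation')})
p=ctrl.snapshot('scene')
Rz=np.deg2rad(o['orientation'][2]); ex=np.array([np.cos(Rz),np.sin(Rz),0]); t=np.array(o['tool_pos'])
im=p['img'].copy()
pts=[t+ex*a+np.array([0,0,h]) for h in(-.017,.049) for a in(-.039,0,.039)]
uv=proj(p,pts); print(uv.round(0).tolist())
u,v=uv.mean(0).astype(int); x0,y0=max(0,u-65),max(0,v-60)
im=cv2.resize(im[y0:y0+100,x0:x0+130],None,fx=6,fy=6,interpolation=cv2.INTER_CUBIC)
for q in uv: cv2.circle(im,tuple(int(i) for i in (q-[x0,y0])*6+3),4,(255,0,0),-1)
cv2.imwrite('pics/d.png',im[:,:,::-1])
E
```

```text
{'joint_pos': array([ 3.62100e+00,  4.48800e+00, -2.65380e+01, -1.00000e-03,
       -5.89730e+01, -1.33332e+02]), 'tool_pos': array([ 0.456, -0.163,  0.199]), 'orientation': array([179.999,   0.   , 140.288])}
[[197.0, 84.0], [214.0, 81.0], [230.0, 77.0], [194.0, 54.0], [212.0, 51.0], [229.0, 48.0]]
```

View pics/d.png

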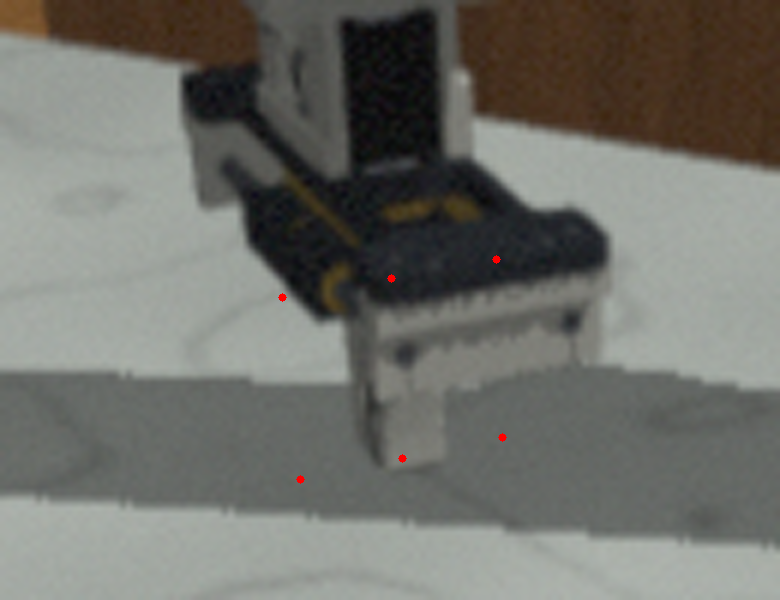

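The side view shows the finger at (410,430) with a near end plate about 78 mm wide. The carriage is partly hidden, and what matters is how high its underside is. I'll raise the gripper level with the scene camera for a frontal look.

Request:
{"op": "apply_moves", "data": {
  "commands": [
    [[0,0,4],0.12,1],
    [[0,0,8],0.24,1],
    [[0,0,12],0.36,1],
    [[2,2,15],0.48,1],
    [[4,4,18],0.6,1],
    [[6,6,21],0.72,1],
    [[8,8,24],0.84,1],
    [[10,10,26],0.96,1],
    [[12,12,28],1.08,1],
    [[14,14,28],1.1,1],
    [[14,16,28],1.1,1],
    [[14,16,28],1.1,1],
    [[14,16,28],1.1,1]
  ]
}}

```text
clock: 4.83
tool_pos: [0.596, -0.0022, 0.4779]
orientation: [180.0, -0.1, -156.4]
force: [0.1, -0.1, 0.4]
opening: 0.0006
gripper_force: 0.0
```

```bash
python3 - <<'E'
from h import *
o=ctrl.get_obs(); print({k:np.round(o[k],3) for k in('joint_pos','tool_pos','orientation')})
p=ctrl.snapshot('scene')
R=cv2.Rodrigues(np.zeros(3))[0]
from scipy.spatial.transform import Rotation
R=Rotation.from_euler('xyz',o['orientation'],degrees=True).as_matrix(); t=np.array(o['tool_pos'])
P=[[ -.0095,0,.017],[0,0,0]]+[[-.039,y,-z] for z in(.049,.057,.065) for y in(-.0965,-.047,0,.047,.0965)]
uv=proj(p,t+np.array(P)@R.T); print(uv.round(0).tolist())
u,v=uv.mean(0).astype(int); x0,y0=max(0,u-95),max(0,v-75)
im=cv2.resize(p['img'][y0:y0+140,x0:x0+190],None,fx=4,fy=4,interpolation=cv2.INTER_CUBIC); im=np.clip(im*1.4+20,0,255).astype(np.uint8)
for q in uv: cv2.circle(im,tuple(int(i) for i in (q-[x0,y0])*4+2),3,(255,0,0),-1)
cv2.imwrite('pics/e.png',im[:,:,::-1])
E
```

```text
{'joint_pos': array([ 18.557,   9.919,  15.803,   0.   , -95.956, -84.915]), 'tool_pos': array([ 0.596, -0.002,  0.478]), 'orientation': array([ 1.79994e+02, -7.20000e-02, -1.56358e+02])}
[[258.0, -46.0], [258.0, -62.0], [173.0, -109.0], [217.0, -108.0], [259.0, -107.0], [301.0, -106.0], [345.0, -105.0], [172.0, -118.0], [216.0, -117.0], [259.0, -116.0], [301.0, -115.0], [346.0, -114.0], [171.0, -127.0], [216.0, -126.0], [259.0, -125.0], [302.0, -125.0], [347.0, -124.0]]
```

View pics/e.png

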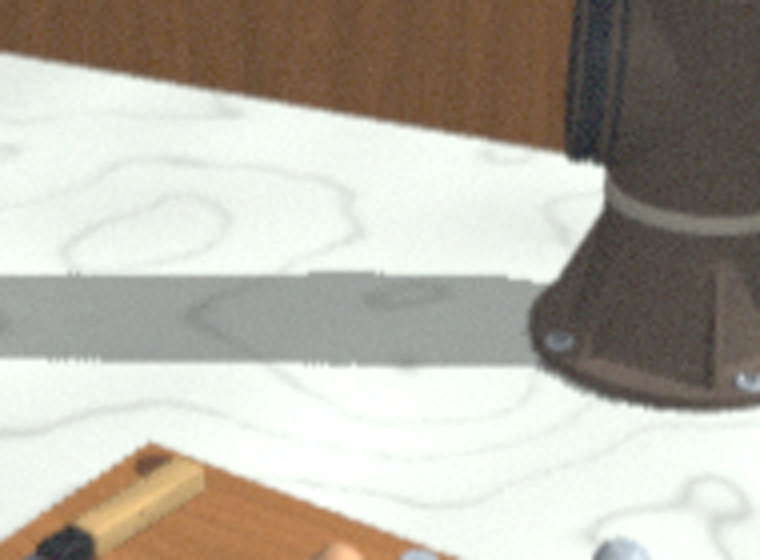

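The gripper is out of frame up there, so I'll lower it.

Request:
{"op": "apply_moves", "data": {
  "commands": [
    [[0,0,-4],0,1],
    [[0,0,-8],0,1],
    [[0,0,-12],0,1],
    [[0,0,-16],0,1],
    [[0,0,-19],0,1],
    [[0,0,-21],0,1],
    [[0,0,-22],0,1],
    [[0,0,-22],0,1],
    [[0,0,-22],0,1]
  ]
}}

```text
clock: 5.63
tool_pos: [0.5961, -0.0035, 0.2597]
orientation: [-180.0, 0.0, -156.5]
force: [0.5, -0.0, 1.3]
opening: 0.0004
gripper_force: 0.0
```

```bash
python3 - <<'E'
from h import *
from scipy.spatial.transform import Rotation
o=ctrl.get_obs(); print({k:np.round(o[k],3) for k in('tool_pos','orientation')})
p=ctrl.snapshot('scene')
R=Rotation.from_euler('xyz',o['orientation'],degrees=True).as_matrix(); t=np.array(o['tool_pos'])
P=[[ -.0095,0,.017],[0,0,0]]+[[-.039,y,-z] for z in(.049,.065) for y in(-.0965,-.047,0,.047,.0965)]
uv=proj(p,t+np.array(P)@R.T); print(uv.round(0).tolist())
u,v=uv.mean(0).astype(int); x0,y0=max(0,u-95),max(0,v-80)
im=cv2.resize(p['img'][y0:y0+145,x0:x0+190],None,fx=4,fy=4,interpolation=cv2.INTER_CUBIC); im=np.clip(im*1.4+20,0,255).astype(np.uint8)
for q in uv: cv2.circle(im,tuple(int(i) for i in (q-[x0,y0])*4+2),3,(255,0,0),-1)
cv2.imwrite('pics/f.png',im[:,:,::-1])
E
```

```text
{'tool_pos': array([ 0.596, -0.004,  0.26 ]), 'orientation': array([-1.79957e+02,  4.60000e-02, -1.56526e+02])}
[[255.0, 104.0], [255.0, 92.0], [191.0, 74.0], [224.0, 75.0], [255.0, 75.0], [286.0, 76.0], [319.0, 76.0], [190.0, 64.0], [223.0, 64.0], [255.0, 65.0], [287.0, 66.0], [321.0, 66.0]]
```

View pics/f.png

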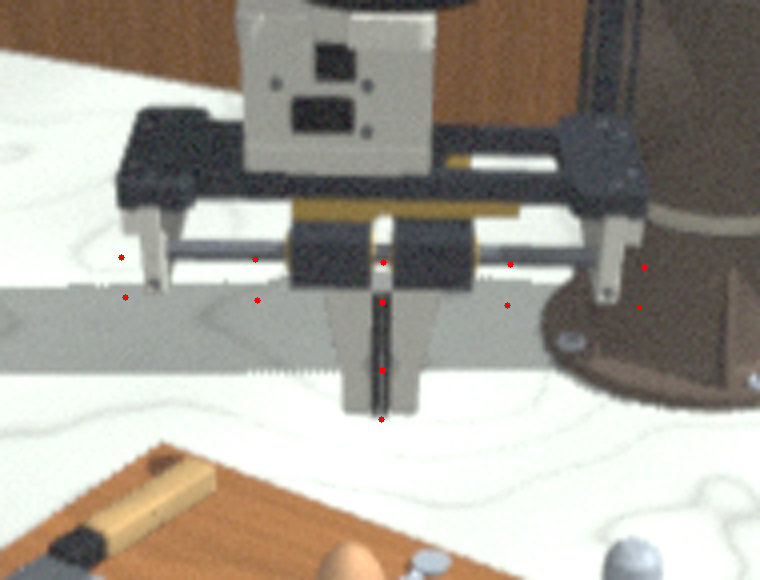

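The frontal view settles it. The carriages (288–475, bottom row 288) ride with the fingers, and between them there are only rails and a crossbar well above. With the gripper open, the egg fits between the fingers, so one inner pad can nudge the foot along the closing axis. Next I'll fit the stand and cup outlines in the saved unobstructed pictures.

```bash
cat >> h.py <<'E'
from scipy.optimize import minimize
TH=np.linspace(0,2*np.pi,120,endpoint=False)
def circ(c,r,z): return np.c_[c[0]+r*np.cos(TH),c[1]+r*np.sin(TH),np.full(120,z)]
def samp(g,uv): return cv2.remap(g,uv[:,0].astype(np.float32)[None],uv[:,1].astype(np.float32)[None],cv2.INTER_LINEAR)[0]
def outline(p,shapes):
    h=cv2.convexHull(proj(p,np.vstack(shapes)).astype(np.float32))[:,0]
    h=np.vstack([h,h[:1]]); s=np.r_[0,np.cumsum(np.linalg.norm(np.diff(h,axis=0),axis=1))]
    q=np.linspace(0,s[-1],150,endpoint=False); pt=np.c_[np.interp(q,s,h[:,0]),np.interp(q,s,h[:,1])]
    d=np.roll(pt,-1,0)-np.roll(pt,1,0); n=np.c_[d[:,1],-d[:,0]]/np.linalg.norm(d,axis=1)[:,None]
    if ((pt-pt.mean(0))*n).sum()<0: n=-n
    return pt,n
def cupsh(c,z0=.055): return [circ(c,.026,z0+.004),circ(c,.026,z0+.012),circ(c,.0235,z0+.047)]
def contrast(p,g,shapes,sgn,d=1.2):
    pt,n=outline(p,shapes); v=sgn*(samp(g,pt+d*n)-samp(g,pt-d*n))
    return np.mean(np.clip(v,-20,60))
def fit(f,c0,rad=.012):
    G=[(x,y) for x in np.arange(-rad,rad+1e-6,.002) for y in np.arange(-rad,rad+1e-6,.002)]
    b=max(G,key=lambda a:f(np.array(c0)+a))
    r=minimize(lambda c:-f(c),np.array(c0)+b,method='Nelder-Mead',options=dict(initial_simplex=np.array(c0)+b+np.array([[0,0],[.002,0],[0,.002]])))
    return r.x,-r.fun
def both(p,img,s0,c0):
    g=cv2.GaussianBlur(img[:,:,0].astype(np.float32),(0,0),.7)
    s=fit(lambda c:contrast(p,g,[circ(c,.052,.055)],1),s0)
    s2=fit(lambda c:contrast(p,g,[circ(c,.052,.055),circ(c,.052,.021)],1),s0)
    k=fit(lambda c:contrast(p,g,cupsh(c),-1),c0)
    gb=cv2.GaussianBlur(img[:,:,2].astype(np.float32),(0,0),.7)
    k2=fit(lambda c:contrast(p,gb,cupsh(c),-1),c0)
    for n,v in zip(('stand_top','stand_hull','cupR','cupB'),(s,s2,k,k2)): print(n,v[0].round(4),round(v[1],1))
    return s,s2,k,k2
E
python3 - <<'E'
from h import *
for c,f in(('top','a'),('scene','b')):
    p=ctrl.snapshot(c); img=cv2.imread(f'pics/{f}.png')[:,:,::-1]; print(c); both(p,img,[.575,-.018],[.559,-.036])
E
```

```text
top
stand_top [ 0.5732 -0.0192] 23.0
stand_hull [ 0.5732 -0.0192] 23.0
cupR [ 0.5583 -0.0352] 43.1
cupB [ 0.558  -0.0367] 52.1
scene
stand_top [ 0.5784 -0.0175] 8.5
stand_hull [ 0.5739 -0.0194] 28.2
cupR [ 0.5597 -0.0352] 16.5
cupB [ 0.5609 -0.0344] 31.3
```

Request:
{"op": "apply_moves", "data": {
  "commands": [
    [[0,0,1],-0.12,0.5],
    [[-1,-1,1],-0.24,0],
    [[-2,-2,1],-0.36,0],
    [[-3,-3,1],-0.48,0],
    [[-3.7,-3.3,1],-0.6,0],
    [[-3.7,-3.3,0],-0.72,0],
    [[-3.7,-3.3,0],-0.84,0],
    [[-3.7,-3.3,0],-0.96,0],
    [[-3.7,-3.3,0],-1.08,0],
    [[-3.7,-3.3,0],-1.108,0],
    [[-3.7,-3.3,0],-1.108,0],
    [[-3.7,-3.3,0],-1.108,0]
  ]
}}

```text
clock: 6.78
tool_pos: [0.5592, -0.0358, 0.2597]
orientation: [179.9, 0.1, 140.1]
force: [0.8, -0.8, -0.2]
opening: 0.075
gripper_force: 0.0
```

```bash
python3 - <<'E'
from h import *
o=ctrl.get_obs(); print({k:np.round(o[k],4) for k in('joint_pos','tool_pos','orientation','opening')})
p=ctrl.snapshot('wrist'); r=both(p,p['img'],[.575,-.018],[.559,-.036])
im=cv2.resize(p['img'],None,fx=1.5,fy=1.5)
for sh in ([circ(r[0][0],.052,.055)],cupsh(r[2][0])):
    for q in outline(p,sh)[0]: cv2.circle(im,tuple(int(i*1.5) for i in q),1,(0,255,0),-1)
cv2.imwrite('pics/g.png',im[:,:,::-1])
E
```

```text
{'joint_pos': array([ 1.636420e+01,  9.116900e+00, -1.267430e+01,  1.010000e-02,
       -6.810070e+01, -1.462699e+02]), 'tool_pos': array([ 0.5592, -0.0358,  0.2597]), 'orientation': array([1.799153e+02, 6.780000e-02, 1.400980e+02]), 'opening': np.float64(0.075)}
stand_top [ 0.5731 -0.0193] 40.3
stand_hull [ 0.5737 -0.0196] 41.3
cupR [ 0.5591 -0.0355] 48.9
cupB [ 0.559 -0.036] 54.0
```

View pics/g.png

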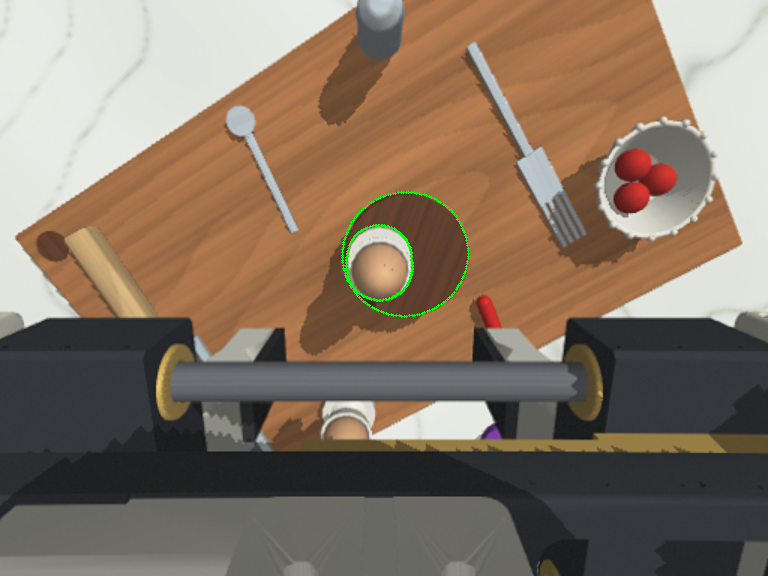

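The wrist view shows the green fits sitting exactly on the stand rim (centre 405,254) and the cup (about 378,262). The stand is at (0.5733, -0.0193) and the cup at (0.559, -0.0357), so the offset is 21.8 mm at 48.9°. I'll descend straddling the cup.

Request:
{"op": "apply_moves", "data": {
  "commands": [
    [[0,0,0],-0.02,0],
    [[0,0,-3],-0.02,0],
    [[0,0,-6],-0.02,0],
    [[0,0,-9],-0.02,0],
    [[0,0,-11],-0.02,0],
    [[0,0,-13],-0.02,0],
    [[0,0,-15],-0.02,0],
    [[0,0,-16],-0.02,0],
    [[0,0,-17],-0.02,0],
    [[0,0,-17.6],-0.02,0],
    [[0,0,-18.1],-0.02,0],
    [[0,0,-18.1],-0.02,0],
    [[0,0,-18.1],-0.02,0]
  ]
}}

```text
clock: 7.92
tool_pos: [0.5591, -0.0358, 0.078]
orientation: [180.0, 0.0, 138.9]
force: [0.1, -0.3, -0.8]
opening: 0.0874
gripper_force: 0.0
```

```bash
python3 - <<'E'
from h import *
o=ctrl.get_obs(); print({k:np.round(o[k],4) for k in('tool_pos','orientation','opening','force')})
p=ctrl.snapshot('scene'); im=cv2.resize(p['img'][90:240,160:340],None,fx=4,fy=4,interpolation=cv2.INTER_CUBIC)
cv2.imwrite('pics/i.png',im[:,:,::-1])
E
```

```text
{'tool_pos': array([ 0.5591, -0.0358,  0.078 ]), 'orientation': array([1.799743e+02, 2.730000e-02, 1.388564e+02]), 'opening': np.float64(0.0874), 'force': array([ 0.1408, -0.2726, -0.7816])}
```

View pics/i.png

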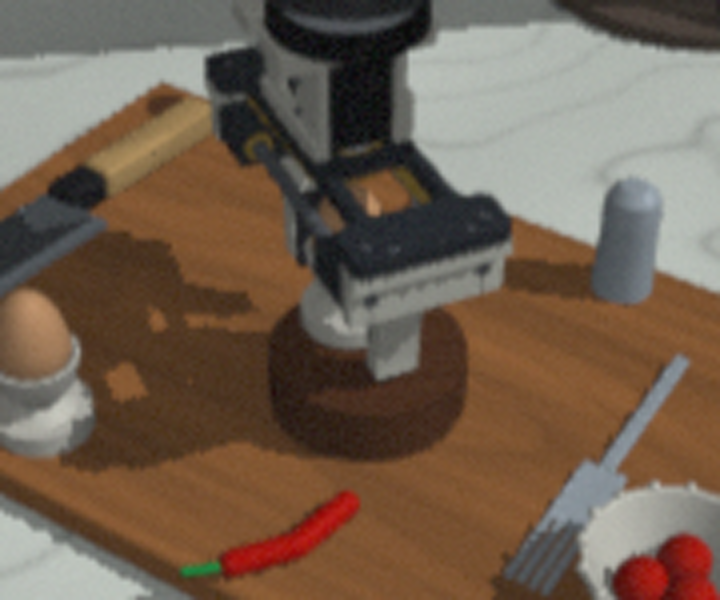

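The scene view shows the gripper straddling the cup with the egg free between the carriages and the near finger at (395,345). Now I'll push gently with the rear pad.

Request:
{"op": "apply_moves", "data": {
  "commands": [
    [[0.33,0.38,0],0,0],
    [[0.66,0.75,0],0,0],
    [[0.85,0.98,0],0,0],
    [[0.99,1.13,0],0,0],
    [[1.05,1.21,0],0,0],
    [[1.12,1.28,0],0,0],
    [[1.18,1.36,0],0,0],
    [[1.25,1.43,0],0,0],
    [[1.31,1.51,0],0,0],
    [[1.38,1.58,0],0,0],
    [[1.45,1.66,0],0,0],
    [[1.51,1.73,0],0,0],
    [[1.58,1.81,0],0,0],
    [[1.64,1.88,0],0,0],
    [[1.71,1.96,0],0,0],
    [[1.77,2.03,0],0,0],
    [[1.84,2.11,0],0,0],
    [[1.84,2.11,0],0,0]
  ]
}}

```text
clock: 9.47
tool_pos: [0.5774, -0.0146, 0.0776]
orientation: [180.0, 0.0, 138.9]
force: [-0.4, 0.1, -0.0]
opening: 0.0878
gripper_force: 0.2
```

```bash
python3 - <<'E'
from h import *
o=ctrl.get_obs(); print({k:np.round(o[k],4) for k in('clock','tool_pos','orientation','opening','force')})
for c in('scene','top','wrist'):
    p=ctrl.snapshot(c)
    for t,z in {'cup_foot':.062,'egg':.086,'stand':.02}.items():
        for r in ctrl.spot_point(p,t)[:3]:
            X=at_z(p,r['at'],z)
            if np.hypot(X[0]-.57,X[1]+.02)<.06: print(c,t,round(r['score'],2),np.round(r['at']),X.round(4))
E
```

```text
{'clock': np.float64(9.4667), 'tool_pos': array([ 0.5774, -0.0146,  0.0776]), 'orientation': array([1.799907e+02, 6.000000e-03, 1.388558e+02]), 'opening': np.float64(0.0878), 'force': array([-4.19e-01,  9.40e-02, -4.00e-04])}
scene cup_foot 0.69 [252. 170.] [ 0.5647 -0.0212  0.062 ]
scene stand 0.94 [254. 190.] [ 0.5744 -0.013   0.02  ]
wrist cup_foot 0.7 [225. 238.] [ 0.5685 -0.0295  0.062 ]
wrist egg 0.73 [217. 249.] [ 0.5637 -0.0278  0.086 ]
```

Request:
{"op": "apply_moves", "data": {
  "commands": [
    [[0.07,0.08,0],0,0],
    [[0.13,0.15,0],0,0],
    [[0.2,0.23,0],0,0],
    [[0.26,0.3,0],0,0],
    [[0.33,0.38,0],0,0],
    [[0.39,0.45,0],0,0],
    [[0.46,0.53,0],0,0],
    [[0.53,0.6,0],0,0],
    [[0.59,0.68,0],0,0],
    [[0.66,0.75,0],0,0],
    [[0.69,0.79,0],0,0],
    [[0.69,0.79,0],0,0],
    [[0.6,0.7,0],0,0],
    [[0.3,0.35,0],0,0],
    [[-0.1,-0.12,0],0,0],
    [[-0.4,-0.46,0],0,0],
    [[-0.5,-0.57,0],0,0],
    [[-0.5,-0.57,0],0,0]
  ]
}}

```text
clock: 11.57
tool_pos: [0.5718, -0.0209, 0.0777]
orientation: [180.0, 0.0, 138.8]
force: [-0.5, -0.5, 0.8]
opening: 0.0876
gripper_force: 0.0
```

Request:
{"op": "apply_moves", "data": {
  "commands": [
    [[0,0,0.5],0,0],
    [[0,0,2],0,0],
    [[0,0,4],0,0],
    [[0,0,7],0,0],
    [[0,0,10],0,0],
    [[0,0,14],0,0],
    [[0,0,17],0,0],
    [[0,0,18],0,0],
    [[0,0,18],0,0],
    [[0,0,18],0,0]
  ]
}}

```text
clock: 12.4
tool_pos: [0.5722, -0.0202, 0.258]
orientation: [179.9, 0.0, 138.8]
force: [-0.7, 0.4, -0.3]
opening: 0.0874
gripper_force: 0.0
```

```bash
python3 - <<'E'
from h import *
o=ctrl.get_obs(); print({k:np.round(o[k],4) for k in('clock','tool_pos','orientation','opening','force')})
p=ctrl.snapshot('wrist'); r=both(p,p['img'],[.5735,-.0193],[.5725,-.0203])
p2=ctrl.snapshot('scene'); both(p2,p2['img'],[.5735,-.0193],[.5725,-.0203])
im=cv2.resize(p['img'],None,fx=1.5,fy=1.5)
for sh in ([circ(r[0][0],.052,.055)],cupsh(r[2][0])):
    for q in outline(p,sh)[0]: cv2.circle(im,tuple(int(i*1.5) for i in q),1,(0,255,0),-1)
cv2.imwrite('pics/j.png',im[:,:,::-1])
E
```

```text
{'clock': np.float64(12.4), 'tool_pos': array([ 0.5722, -0.0202,  0.258 ]), 'orientation': array([1.799176e+02, 2.360000e-02, 1.388424e+02]), 'opening': np.float64(0.0874), 'force': array([-0.6818,  0.4045, -0.3213])}
stand_top [ 0.5735 -0.0188] 43.1
stand_hull [ 0.5739 -0.0192] 43.8
cupR [ 0.5717 -0.02  ] 53.5
cupB [ 0.5715 -0.0204] 55.1
stand_top [ 0.5789 -0.0168] 11.8
stand_hull [ 0.5739 -0.0192] 30.7
cupR [ 0.572  -0.0193] 19.7
cupB [ 0.5724 -0.0196] 34.3
```

View pics/j.png

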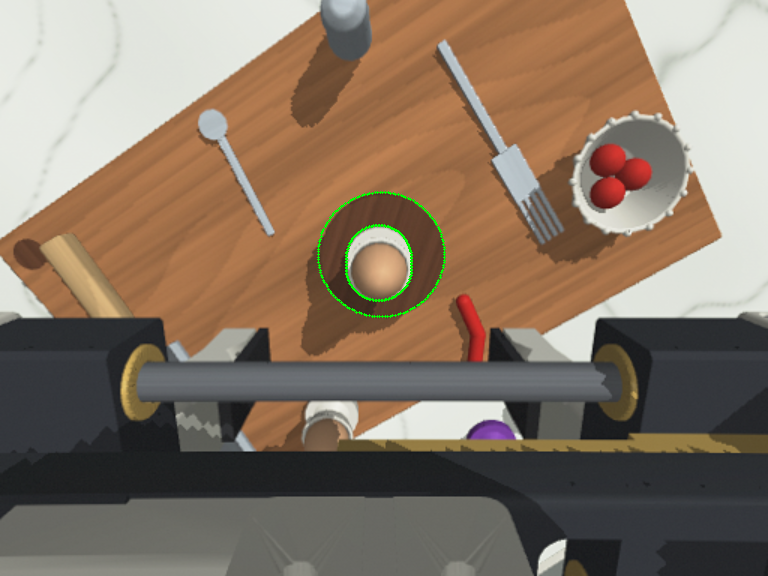

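The cup is upright with its egg, about 2 mm short of centre along the same line. One more gentle tap should do it.

Request:
{"op": "apply_moves", "data": {
  "commands": [
    [[0,0,-3],0,0],
    [[0,0,-6],0,0],
    [[0,0,-9],0,0],
    [[0,0,-11],0,0],
    [[0,0,-13],0,0],
    [[0,0,-15],0,0],
    [[0,0,-16],0,0],
    [[0,0,-17],0,0],
    [[0,0,-17.6],0,0],
    [[0,0,-18],0,0],
    [[0,0,-18],0,0],
    [[0.4,0.46,-18],0,0],
    [[0.8,0.92,-18],0,0],
    [[1.0,1.15,-18],0,0],
    [[1.1,1.26,-18],0,0],
    [[1.15,1.32,-18],0,0],
    [[1.2,1.37,-18],0,0],
    [[1.25,1.43,-18],0,0],
    [[1.3,1.49,-18],0,0],
    [[1.3,1.49,-18],0,0]
  ]
}}

```text
clock: 14.17
tool_pos: [0.5848, -0.0058, 0.0776]
orientation: [-180.0, -0.0, 138.8]
force: [-1.5, -2.5, 1.7]
opening: 0.0875
gripper_force: 1.2
```

Request:
{"op": "apply_moves", "data": {
  "commands": [
    [[-0.1,-0.12,0],0,0],
    [[-0.4,-0.46,0],0,0],
    [[-0.8,-0.92,0],0,0],
    [[-1.15,-1.32,0],0,0],
    [[-1.2,-1.36,0],0,0],
    [[-1.2,-1.36,0],0,0],
    [[-1.2,-1.36,1],0,0],
    [[-1.2,-1.36,3],0,0],
    [[-1.2,-1.36,6],0,0],
    [[-1.2,-1.36,10],0,0],
    [[-1.2,-1.36,14],0,0],
    [[-1.2,-1.36,17],0,0],
    [[-1.2,-1.36,18],0,0],
    [[-1.2,-1.36,18],0,0],
    [[-1.2,-1.36,18],0,0]
  ]
}}

```text
clock: 15.42
tool_pos: [0.5732, -0.0189, 0.2583]
orientation: [179.9, 0.0, 138.8]
force: [0.4, 0.1, -0.7]
opening: 0.0876
gripper_force: 0.0
```

```bash
python3 - <<'E'
from h import *
for c in('wrist','scene'):
    p=ctrl.snapshot(c); both(p,p['img'],[.5735,-.0193],[.5725,-.0203])
    if c=='wrist': im=p['img']
    else: im=np.hstack([im[60:260,120:480],p['img'][90:290,130:490]])
cv2.imwrite('pics/k.png',im[:,:,::-1])
E
```

```text
stand_top [ 0.5735 -0.0188] 42.9
stand_hull [ 0.5739 -0.0191] 43.5
cupR [ 0.572  -0.0192] 53.3
cupB [ 0.5722 -0.0194] 54.5
stand_top [ 0.5786 -0.0172] 11.8
stand_hull [ 0.5739 -0.0192] 30.7
cupR [ 0.5728 -0.0183] 20.3
cupB [ 0.5735 -0.0186] 34.5
```

View pics/k.png

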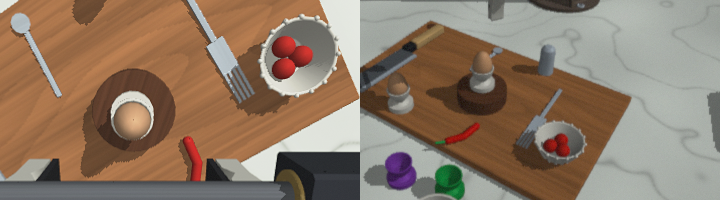

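The last picture shows the cup upright in the middle of the stand with the egg in it, about 1 mm off centre. The bystanders are undisturbed and the gripper is well clear.

```bash
python3 -c "
from plant import ctrl
print(ctrl.close_job())"
```

```text
the job is handed in; nothing more can be done
None
```

The egg cup stands upright in the middle of the stand, about 1 to 1.5 mm off centre by my last measurement, with the egg still in it; nothing else was moved, the robot is clear, and the job was handed in about 15.5 s into the 48 s allowed.

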